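Cover the bolt tumbler and set its dial four clicks off the stop

TASK

Get the bench tumbler ready to clean the rusty bolts in its bowl. First put the loose cover that fits onto the bowl, set down without dropping it, so that it sits seated and level on the rim; then turn the dial fully clockwise to its stop and from there back exactly four clicks, and let go. Keep the cover seated and leave everything else on the bench where it is.

Things in the scene. Friction and masses are not known exactly. Their poses are not given: they have to be found in the camera images.
- tumbler: Grey bench machine fixed to the bench, keyhole-shaped from above: round foot (132 mm diameter, 53 mm high) with an open bowl, and a block (90 mm wide in x, 55 mm high) with the dial, reaching to 120 mm on the -y side. Origin: on the bench midway between bowl and dial; own +y points to the bowl's axis (75 mm away), own -y to the dial's axis (75 mm away), z up. Place and yaw (up to 0.9 rad) vary.
- bowl_rim (a point): Centre of the bowl's mouth, at the height of its rim (125 mm over the bench). The mouth is 112 mm across inside, the rim 120 mm across outside, wall 4 mm.
- cover: Loose aluminium cover, flat on the bench at one of four places. Flange 126 mm diameter, 8 to 13 mm above the origin; below it a bevelled plug 104 mm diameter, 8 mm deep, for the bowl's mouth. In the middle a black upright bar handle 44 mm long (own x), 12 mm thick (own y), 13 to 47 mm above the origin. Origin: centre of the plug's underside, 8 mm below the rim when seated. 0.13 to 0.25 kg.
- dial_grip (a point): On the vertical dial axis at a height to grip (82 mm over the bench); turns with the dial. The grip is a black upright bar 46 mm long (own x), 12 mm thick (own y), its top 93 mm over the bench, on a black disc of 60 mm diameter whose top is 61 mm over the bench. A white line on its top and end marks the pointer, along own -x.
- dial (a joint): Dial angle, rad: 0 at the clockwise stop (from above), growing counter-clockwise to 5.24. At 0 the pointer points along the tumbler's own -x, to the long white tick; ten short ticks mark the clicks, one every 0.524 (30 degrees) from the stop. Released, it rests in the nearest click (or at the stop); each click takes about 0.1 N m. Starts at 0.8 to 2.7.
- small_cover: A second, smaller loose aluminium cover of the same shape (flange 90 mm diameter, plug 72 mm, same handle, 47 mm high overall); it does not fit the bowl. Bystander. Origin: centre of its underside.
- washer_tin: Open round steel tin of washers, 84 mm diameter, 45 mm high, upright. Bystander. Origin: centre of its underside.
- jar: Closed glass jar, 68 mm diameter, 100 mm high, upright. Bystander. Origin: centre of its underside.
- oil_bottle: White plastic oil bottle with a black cap, 52 mm diameter, 170 mm high, standing close behind the tumbler's waist (about 100 to 115 mm from the tumbler's centre line, on its +x side). Bystander, the tallest thing near the bowl. Origin: centre of its underside.
- nail_box: Cardboard box of nails 45 x 60 x 38 mm, standing close in front of the tumbler (its -x side). Bystander. Origin: centre of its underside.
- wrench: Steel wrench lying flat on the left of the bench. Bystander. Origin about its middle.
- screwdriver: Screwdriver lying flat on the right of the bench. Bystander. Origin about its middle.
Things that resemble listed ones, but are neither listed nor needed, are in the scene too. Leave any green or purple look-alike of the cover alone.

How it is judged:
By the outcome, as a careful person would: the job done as asked, in the order asked, and still so for the second after the job is handed in, with the robot touching nothing.
It also fails if it takes over 72 s, if anything falls off the work surface, if the arm or the gripper's body presses on something with over 40 N, if the wrist force passes 120 N, or if a joint passes its speed limit or range.

ROBOT

A 7-joint arm with a two-finger parallel gripper is mounted at the origin on the work surface. World frame = base frame: x ahead of the robot, y to its left, z up, the work surface at z = 0. Lengths are in m, angles in rad, forces in N, time in s.
With the tool pointing down it reaches from about 0.425 to 1.025 m from the base axis. Payload 9.4 kg.
Tool frame: the origin (TCP) lies on the centre line of the jaws, within the pads' length; the fingertips stand 25 mm ahead of it and the grasp point (between the pads) lies 6 mm ahead of it (bot.tips_ahead is the distance from the TCP to the fingertips, in m); y points along the fingers, z is the direction in which the jaws open and shut, and the axes are right-handed (so a half turn about y gives the same grasp; the last joint's range is limited). The gripper opens to 85 mm and grips with 20 to 120 N. Pads are 22 mm wide; open, the fingers measure 114 mm over their backs; the gripper's body (76 mm by 85 mm) begins 54 mm behind the grasp point. The pads swing forward as they close: fully open they stand 13 mm farther back than shut.
Start: joints at [1.265, 0.599, -0.003, 1.599, 0.002, 0.943, -0.08], TCP at [0.164, -0.706, 0.256] pointing down, gripper open.
Joint ranges: [-2.57, 2.57], [-0.35, 1.97], [-1.29, 1.29], [0.11, 2.56], [-1.05, 4.19], [0.11, 1.86], [-2.63, 2.63]. Speed limits (rad/s): [2.22, 2.22, 3.01, 3.01, 3.14, 3.14, 3.14].

INTERFACE

Orientations are given as a unit quaternion [x, y, z, w].
In Python, from cell import bot, vision, job gives the robot as it stands. Calls block until the motion is done:
- bot.move_to(position, orientation): joint-space move of the TCP to a pose.
- bot.line_to(position, rot=None, v=0.15, force_limit=None): straight line of the TCP; rot=None keeps the orientation; v is the mean speed in m/s. With force_limit (N) it stops when the force on the tool has changed by that much, and returns True; else False.
- bot.goto_joints(angles): joint-space move.
- bot.command_gripper(opening, force=None): finger opening in m; force is the grip in N (None keeps the last); returns when the fingers have stopped.
- bot.wait(seconds).
- bot.inverse_kinematics(position, orientation): joint angles nearest the present ones, or None.
- bot.read_state(): the state.
- vision.grab_frame(name): name is "scene" or "top" or "wrist"; returns the picture (480x640x3 uint8, blue, green, red); there is no depth.
- vision.camera_model(name): a dict with "intrinsics" (3x3 intrinsics, pixels), "R" (3x3) and "t" (3): a world point X has camera coordinates R X + t. Camera axes: x right, y down, z forward; pixel columns grow to the right and rows downward; lengths in m; the calibration is good to about 2 mm. A picture is of the moment at which its call begins: read the wrist's pose just before it. camera_model takes no time and is no camera call; for the wrist camera it gives the pose at the moment of the call.
A pose or a line that the arm cannot do raises bot.PlanningError and nothing moves.
- job.finish_job(): hands the job in, once; it reports no verdict.
The state is a dict: "clock": time; "joint_pos": joint angles; "qd": joint speeds; "tau": joint torques, N m; "position": TCP position; "tcp_rot": TCP orientation; "force": force on the tool from outside, world axes, zero at the start; "torque": the same for the moment, N m; "opening": finger opening in m.
Only numpy, scipy, OpenCV 4.12 (cv2) and the standard library are available. Lean on these libraries where they do the work, as an engineer would, in place of code of your own. Each camera call takes 0.05 s, during which the arm holds its last target.

## Working session

There is one attempt and no reset: what is moved stays moved. The work goes in short steps, each a Python script; the robot and the scene stay as the last script left them, time stands still between calls to the robot, and variables do not carry over. Pictures are saved under pics/ and viewed, and the job is handed in when it is done.

```bash
ls; mkdir -p pics; python3 - <<'E'
from cell import bot, vision, job
import cv2
for n in ("scene","top","wrist"):
    im=vision.grab_frame(n); cv2.imwrite(f"pics/a_{n}.png",im)
    m=vision.camera_model(n); print(n,m)
s=bot.read_state(); print({k:s[k] for k in("clock","position","tcp_rot","force","opening")},bot.tips_ahead)
E
```

```text
pics
scene {'intrinsics': array([[581.38697056,   0.        , 312.58997616],
       [  0.        , 581.38697056, 243.75302577],
       [  0.        ,   0.        ,   1.        ]]), 'R': array([[ 0.46500078,  0.88530334, -0.00350256],
       [ 0.6807142 , -0.3600654 , -0.63795069],
       [-0.56604103,  0.29426333, -0.77006925]]), 't': array([-0.19585408, -0.23866458,  1.89829786])}
top {'intrinsics': array([[581.04430233,   0.        , 317.89482324],
       [  0.        , 581.04430233, 241.01454781],
       [  0.        ,   0.        ,   1.        ]]), 'R': array([[-0.00825226, -0.99989946, -0.01153098],
       [-0.98507838,  0.01011127, -0.17180905],
       [ 0.17190837,  0.00994111, -0.98506278]]), 't': array([0.00297821, 0.45551929, 1.42567109])}
wrist {'intrinsics': array([[399.14093661,   0.        , 312.57844499],
       [  0.        , 399.14093661, 243.30258028],
       [  0.        ,   0.        ,   1.        ]]), 'R': array([[ 0.22607845, -0.97410752, -0.00175242],
       [-0.93464418, -0.21742566,  0.28136513],
       [-0.27446091, -0.0619727 , -0.95959918]]), 't': array([-0.72451014, -0.03651772,  0.38036867])}
{'clock': 0.15, 'position': array([ 0.16437141, -0.70579557,  0.25560634]), 'tcp_rot': array([-0.0808126 ,  0.70289343, -0.70207218,  0.08065236]), 'force': array([-0.16461821,  1.12712339,  0.04632954]), 'opening': 0.08500211093334342} 0.025
```

View pics/a_scene.png

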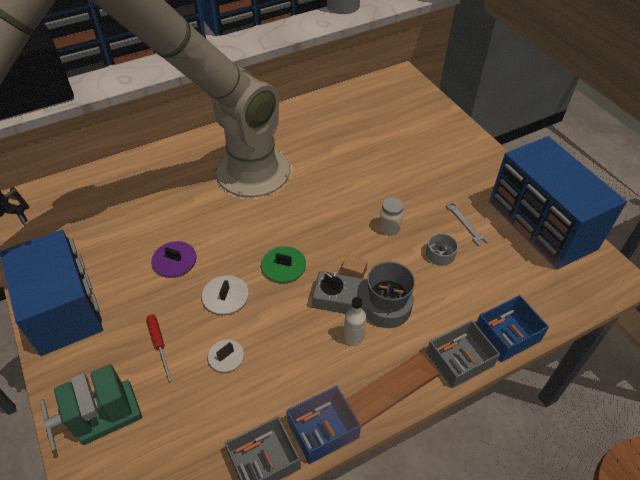

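View pics/a_top.png

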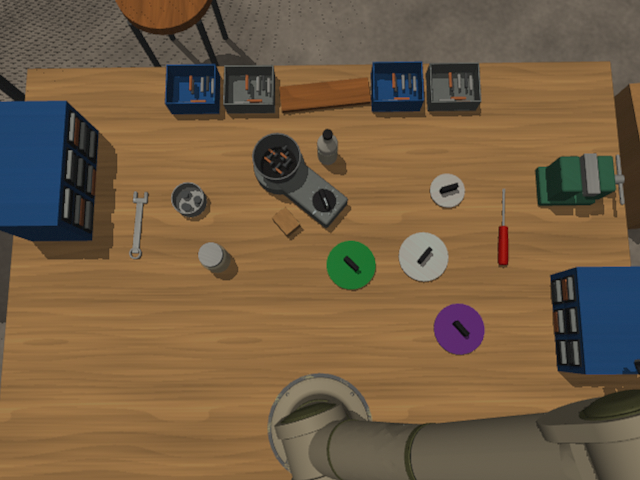

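The top view shows the large white cover at about (424,257), the small one at (447,190), the bowl at (277,160) and the dial at (324,202). Next I'll zoom in and measure.

```bash
cat > h.py <<'E'
import numpy as np, cv2
from cell import bot, vision, job
from scipy.spatial.transform import Rotation as R
def ray(n,u,v,z,m=None):
    m=m or vision.camera_model(n)
    d=m["R"].T@np.linalg.inv(m["intrinsics"])@[u,v,1]; c=-m["R"].T@m["t"]
    return c+d*(z-c[2])/d[2]
def proj(n,X,m=None):
    m=m or vision.camera_model(n)
    p=m["intrinsics"]@(m["R"]@np.asarray(X,float)+m["t"]); return p[:2]/p[2]
def quat(yaw_open):
    # fingers down; jaws open along horizontal direction yaw_open
    y=np.array([0,0,-1.]); z=np.array([np.cos(yaw_open),np.sin(yaw_open),0]); x=np.cross(y,z)
    return R.from_matrix(np.c_[x,y,z]).as_quat()
E
python3 - <<'E'
from h import *
im=cv2.imread("pics/a_top.png"); 
a=cv2.resize(im[120:240,240:360],None,fx=5,fy=5,interpolation=cv2.INTER_CUBIC);cv2.imwrite("pics/b1.png",a)
a=cv2.resize(im[160:300,390:490],None,fx=4,fy=4,interpolation=cv2.INTER_CUBIC);cv2.imwrite("pics/b2.png",a)
# covers: fit
hsv=cv2.cvtColor(im,cv2.COLOR_BGR2HSV)
mask=((hsv[...,1]<40)&(hsv[...,2]>120)).astype(np.uint8)*255
sub=np.zeros_like(mask); sub[160:300,390:490]=mask[160:300,390:490]
for c in cv2.findContours(sub,cv2.RETR_EXTERNAL,cv2.CHAIN_APPROX_NONE)[0]:
    if cv2.contourArea(c)<200: continue
    P=np.array([ray("top",u,v,.013) for u,v in cv2.convexHull(c)[:,0]])[:,:2].astype(np.float32)
    print(cv2.fitEllipse(c),cv2.minEnclosingCircle(P))
print(bot.read_state()["tcp_rot"],quat(0),R.from_quat(bot.read_state()["tcp_rot"]).as_matrix())
E
```

```text
((423.1002197265625, 256.4677429199219), (46.81027603149414, 48.49201583862305), 122.1940689086914) ((0.4174504280090332, -0.2688388228416443), 0.06262750178575516)
((446.9060363769531, 190.1659393310547), (31.706735610961914, 33.283355712890625), 110.16853332519531) ((0.5911251902580261, -0.33759117126464844), 0.04440596327185631)
[-0.0808126   0.70289343 -0.70207218  0.08065236] [ 0.5 -0.5  0.5 -0.5] [[-9.73929041e-01 -3.57735549e-04  2.26852587e-01]
 [-2.26852850e-01  1.12795502e-03 -9.73928392e-01]
 [ 9.25292947e-05 -9.99999300e-01 -1.17970148e-03]]
```

View pics/b1.png

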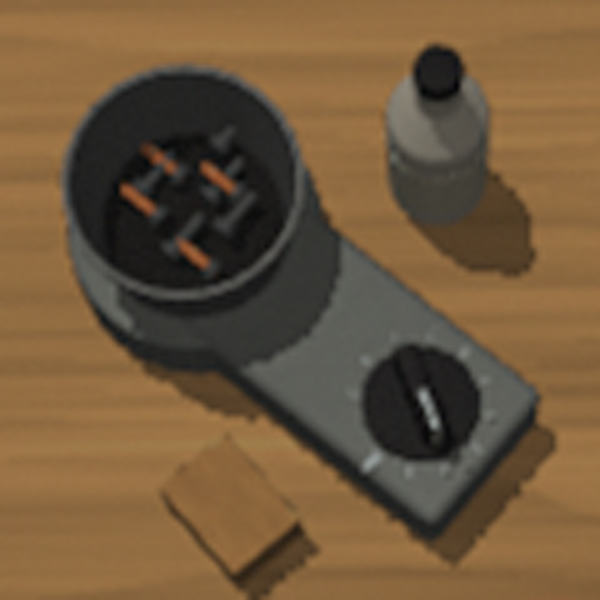

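View pics/b2.png

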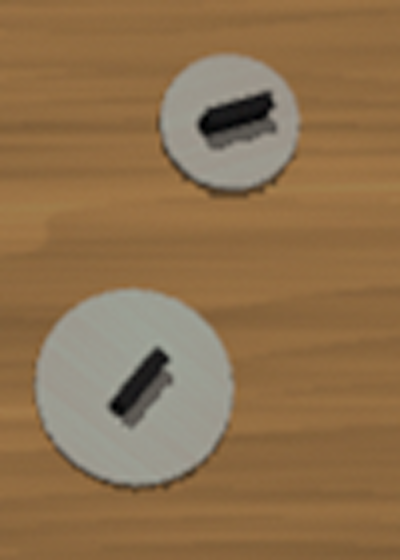

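```bash
python3 - <<'E'
from h import *
b=ray("top",240+183/5-.4,120+182/5-.4,.125); d=ray("top",240+421/5-.4,120+403/5-.4,.061)
yaw=np.arctan2(*(b-d)[1::-1])-np.pi/2
print("bowl",b,"dial",d,np.linalg.norm((b-d)[:2]),"yaw",yaw)
# scene check
print(proj("scene",b),proj("scene",d))
p1=ray("top",240+440/5-.4,120+437/5-.4,.093);p0=ray("top",240+405/5-.4,120+355/5-.4,.093)
v=p1-p0; ang=np.arctan2(v[1],v[0]); print("pointer world",ang,"dial angle",(ang-yaw-np.pi)%(2*np.pi), np.linalg.norm(v))
# handle of cover top
q0=ray("top",390+112/4,160+408/4,.047);q1=ray("top",390+163/4,160+355/4,.047);v=q1-q0
print("handle",(q0+q1)/2,np.arctan2(v[1],v[0]),np.linalg.norm(v))
# wrist camera in tool frame
m=vision.camera_model("wrist");s=bot.read_state();T=R.from_quat(s["tcp_rot"]).as_matrix()
c=-m["R"].T@m["t"]; print("cam in tool",T.T@(c-s["position"]), "fwd",T.T@m["R"][2], "right",T.T@m["R"][0])
print(proj("wrist",s["position"]+T@[0,.025,0]))
ot=ray("top",240+438/5,120+73/5,.165); print("bottle",ot)
E
```

```text
bowl [0.65187577 0.09774649 0.125     ] dial [ 0.55578107 -0.0171611   0.061     ] 0.14979300939138304 yaw -0.6964736201994384
[389.49480399 279.60218263] [330.49760834 284.34007485]
pointer world -2.7583525212824545 dial angle 1.0797137525067768 0.044905616069563226
handle [ 0.41518658 -0.2664197   0.047     ] -0.7851570456572164 0.04672700357051934
cam in tool [-0.0714186  -0.11840745  0.00040102] fwd [ 2.81275349e-01  9.59626792e-01 -7.73151601e-04] right [7.94540553e-04 5.72792009e-04 9.99999520e-01]
[311.91500075 314.67029813]
bottle [ 0.69020486 -0.02769832  0.165     ]
```

```bash
python3 - <<'E'
from h import *
bot.move_to([0.60,0.04,0.30],quat(-0.3))
m=vision.camera_model("wrist"); im=vision.grab_frame("wrist"); cv2.imwrite("pics/c1.png",im); np.save("c1.npy",m,allow_pickle=True)
s=bot.read_state();print(s["clock"],s["position"],s["joint_pos"])
for X in([.652,.0977,.125],[.5558,-.0172,.061]): print(proj("wrist",X,m))
E
```

```text
3.2333 [0.60009817 0.03908322 0.29985358] [ 0.17526617  0.44075346 -0.47759521  1.82277681  0.24609814  0.93705673
 -0.71167167]
[358.03572955 125.88241099]
[285.89244463 276.81108732]
```

View pics/c1.png

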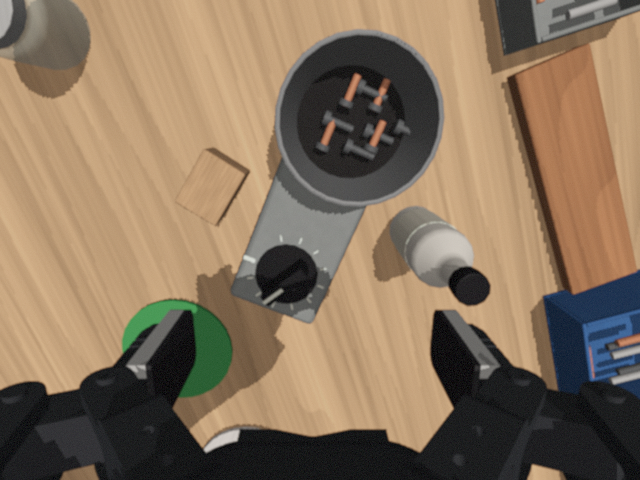

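```bash
python3 - <<'E'
from h import *
from scipy.optimize import least_squares
m=np.load("c1.npy",allow_pickle=True).item()
im=cv2.imread("pics/c1.png")
g=cv2.GaussianBlur(cv2.cvtColor(im,cv2.COLOR_BGR2LAB)[...,2].astype(np.float32),(0,0),1)  # b channel: wood vs grey
t=np.linspace(0,2*np.pi,120,endpoint=False)
def circ(c,r,z): return np.c_[c[0]+r*np.cos(t),c[1]+r*np.sin(t),np.full(t.size,z)]
c=np.array([.652,.0977])
for it in range(4):
    off=[];dirs=[]
    for k in range(t.size):
        rr=np.arange(.052,.068,.0002)
        P=np.array([proj("wrist",[c[0]+r*np.cos(t[k]),c[1]+r*np.sin(t[k]),.125],m) for r in rr]).astype(np.float32)
        v=cv2.remap(g,P[:,0:1],P[:,1:2],cv2.INTER_LINEAR)[:,0]
        dv=np.gradient(v); j=np.argmax(dv)
        if dv[j]>0.15 and v[-1]>g.min()+0 and v[-1]-v[0]>8: off.append(rr[j]);dirs.append(t[k])
    off=np.array(off);dirs=np.array(dirs)
    f=least_squares(lambda p:p[0]*np.cos(dirs)+p[1]*np.sin(dirs)+p[2]-off,[0,0,.06],loss='soft_l1',f_scale=.0005).x
    c=c+f[:2]; print(len(off),c,f[2])
o=im.copy()
for q in circ(c,.060,.125): 
    p=proj("wrist",q,m); cv2.circle(o,tuple(int(round(x)) for x in p),0,(0,255,0),-1)
yaw=-.6965
for a in range(0,11):
    a=yaw+np.pi+a*np.pi/6; p=proj("wrist",[.5558+.036*np.cos(a),-.0172+.036*np.sin(a),.055],m); cv2.circle(o,tuple(int(round(x)) for x in p),1,(0,0,255),-1)
for q in circ([.5558,-.0172],.030,.061): 
    p=proj("wrist",q,m); cv2.circle(o,tuple(int(round(x)) for x in p),0,(255,255,0),-1)
cv2.imwrite("pics/c2.png",cv2.resize(o[10:330,190:490],None,fx=1.85,fy=1.85,interpolation=cv2.INTER_CUBIC))
E
```

```text
100 [0.65292441 0.09963362] 0.05944772642635816
99 [0.65300011 0.09966746] 0.05940606386767133
99 [0.65301164 0.09963989] 0.05939627585403885
99 [0.65302805 0.09968547] 0.059390125699318744
```

View pics/c2.png

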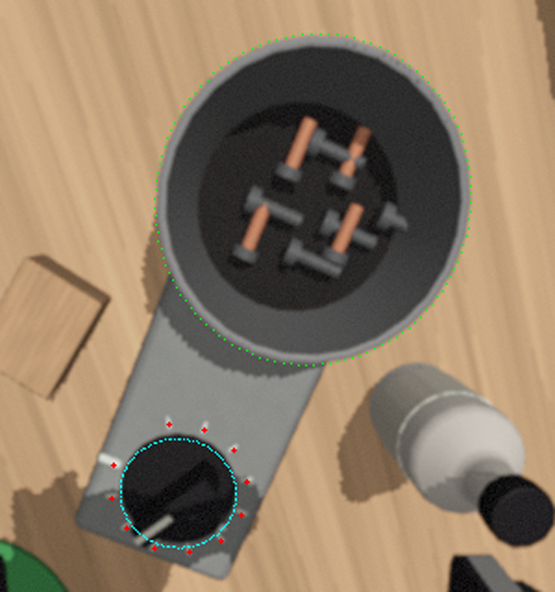

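The wrist fit gives a rim radius of 59.4 mm (true 60) and centre (0.653, 0.0997), which is within 2 mm of the top camera. The dial needs a similar shift of about 1.5 mm. Now the cover.

```bash
python3 - <<'E'
from h import *
bot.move_to([0.416,-0.267,0.20],quat(np.pi/4))
m=vision.camera_model("wrist"); im=vision.grab_frame("wrist"); cv2.imwrite("pics/d1.png",im); np.save("d1.npy",m,allow_pickle=True)
s=bot.read_state();print(s["clock"],s["position"],s["joint_pos"],s["force"])
o=im.copy()
for d in(-.022,.022):
  for e in(-.006,.006):
    a=-np.pi/4; X=[.416+d*np.cos(a)-e*np.sin(a),-.267+d*np.sin(a)+e*np.cos(a),.047]
    cv2.circle(o,tuple(int(round(x)) for x in proj("wrist",X,m)),2,(0,0,255),-1)
for t in np.linspace(0,6.28,100):
    cv2.circle(o,tuple(int(round(x)) for x in proj("wrist",[.416+.063*np.cos(t),-.267+.063*np.sin(t),.013],m)),0,(0,255,0),-1)
cv2.imwrite("pics/d2.png",o)
E
```

```text
4.675 [ 0.41703346 -0.26645001  0.20036191] [ 0.94115628  0.48063151 -0.67060032  2.14545002  0.48373936  0.66539475
  0.72246796] [-0.73704849  0.5771284   0.29036317]
```

View pics/d2.png

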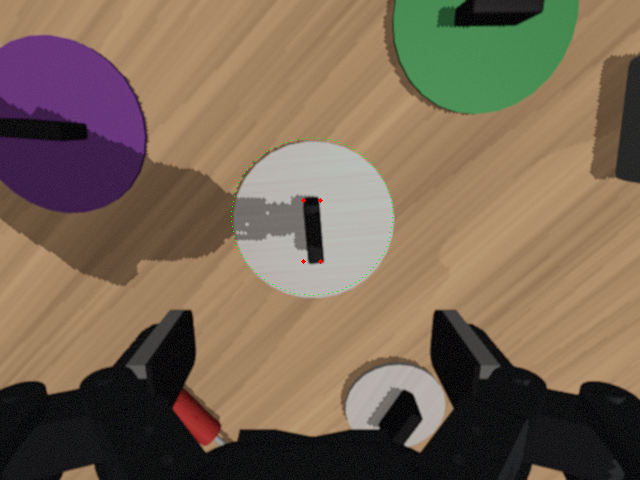

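```bash
python3 - <<'E'
from h import *
m=np.load("d1.npy",allow_pickle=True).item()
im=cv2.imread("pics/d1.png"); o=cv2.resize(im[180:280,270:360],None,fx=6,fy=6,interpolation=cv2.INTER_CUBIC);cv2.imwrite("pics/d3.png",o)
# flange fit
hsv=cv2.cvtColor(im,cv2.COLOR_BGR2HSV); mask=((hsv[...,1]<45)).astype(np.uint8)*255
s=np.zeros_like(mask);s[130:310,225:400]=mask[130:310,225:400]
c=max(cv2.findContours(s,cv2.RETR_EXTERNAL,cv2.CHAIN_APPROX_NONE)[0],key=cv2.contourArea)
P=np.array([ray("w",u,v,.013,m) for u,v in cv2.convexHull(c)[:,0]])[:,:2].astype(np.float32)
print(cv2.minEnclosingCircle(P), cv2.fitEllipse(P))
E
```

```text
((0.4184393882751465, -0.26772627234458923), 0.06355233490467072) ((0.4185715913772583, -0.26780685782432556), (0.1260766237974167, 0.1262732297182083), 89.74608612060547)
```

View pics/d3.png

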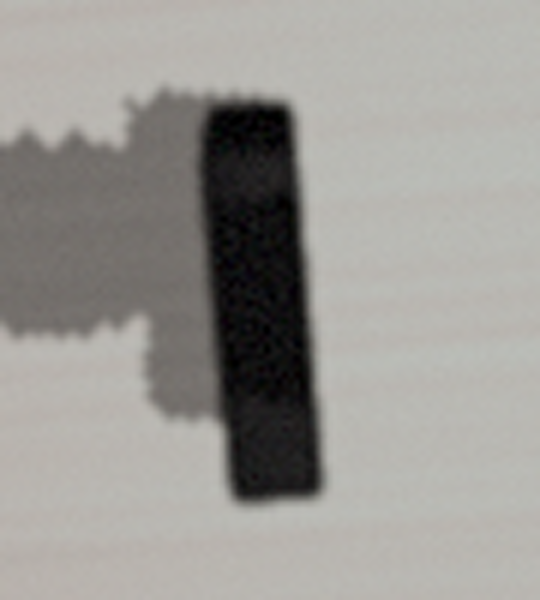

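```bash
python3 - <<'E'
from h import *
m=np.load("d1.npy",allow_pickle=True).item()
a=ray("w",270+250/6-.4,180+105/6-.4,.047,m);b=ray("w",270+277/6-.4,180+495/6-.4,.047,m)
v=b-a;h=np.arctan2(v[1],v[0]);print(a,b,(a+b)/2,np.linalg.norm(v),h)
yo=(h+np.pi/2); yo=(yo+np.pi/2)%np.pi-np.pi/2; print("yaw_open",yo)
c=[.4182,-.2678]
bot.move_to([c[0],c[1],0.10],quat(yo))
print(bot.read_state()["position"])
r=bot.line_to([c[0],c[1],0.043],v=.06,force_limit=8)
s=bot.read_state();print(r,s["clock"],s["position"],s["force"])
bot.command_gripper(0.0,force=40)
s=bot.read_state();print(s["clock"],s["position"],s["force"],s["opening"])
np.save("yo.npy",yo)
E
```

```text
[ 0.39876913 -0.24997424  0.047     ] [ 0.43429176 -0.28105228  0.047     ] [ 0.41653045 -0.26551326  0.047     ] 0.04719853186486447 -0.7187622195377666
yaw_open 0.85203410725713
[ 0.41890416 -0.2669058   0.10020329]
False 6.2583 [ 0.41831603 -0.26782303  0.04320026] [0.62104046 0.17387906 0.53975778]
6.925 [ 0.41822528 -0.2678241   0.04316113] [-0.75031124 -0.07049178  4.10835288] 0.011122558467743507
```

```bash
python3 - <<'E'
from h import *
yo=float(np.load("yo.npy"))
bot.line_to([.4182,-.2678,.28],v=.2)
s=bot.read_state();print(s["clock"],s["force"],s["opening"])
bot.move_to([.6528,.0990,.26],quat(yo))
s=bot.read_state();print(s["clock"],s["position"],s["force"],s["opening"],s["joint_pos"])
m=vision.camera_model("wrist"); im=vision.grab_frame("wrist"); cv2.imwrite("pics/e1.png",im); np.save("e1.npy",m,allow_pickle=True)
cv2.imwrite("pics/e_top.png",vision.grab_frame("top"))
p=s["position"]
a=cv2.imread("pics/e_top.png")
cov=p-[0,0,.030]
for t in np.linspace(0,6.28,80):
    for o,n in((im,"wrist"),(a,"top")):
        cv2.circle(o,tuple(int(round(x)) for x in proj(n,[p[0]+.063*np.cos(t),p[1]+.063*np.sin(t),p[2]-.030],m if n=="wrist" else None)),0,(0,255,0),-1)
cv2.imwrite("pics/e2.png",im); cv2.imwrite("pics/e3.png",cv2.resize(a[90:240,200:400],None,fx=4,fy=4))
E
```

```text
8.2583 [-1.01622162  0.36409522 -2.17307755] 0.011439611423670342
9.8583 [0.65280198 0.09706885 0.25976768] [ 0.30868929 -0.58718843 -2.21928105] 0.011308857932191897 [ 0.23224414  0.61402704 -0.73982898  1.72248688  0.48218544  0.99653867
  0.16392714]
```

View pics/e2.png

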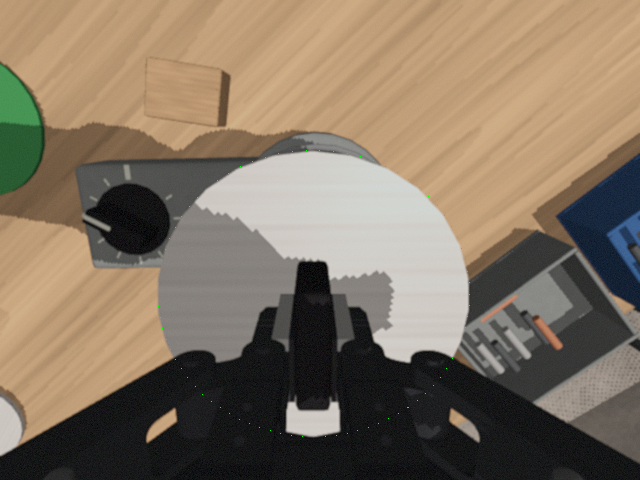

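View pics/e3.png

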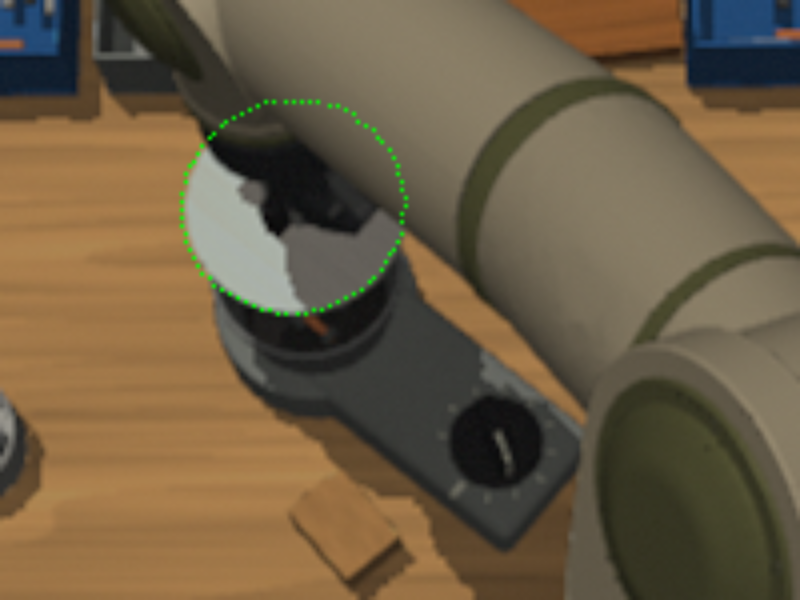

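The overlay of the held cover fits in both views, so it is centred and level. Lowering it now.

```bash
python3 - <<'E'
from h import *
c=[.6528,.0990]
bot.line_to([*c,.185],v=.1)
bot.wait(.2)
s=bot.read_state();print(s["clock"],s["position"],s["force"])
r=bot.line_to([*c,.156],v=.025,force_limit=5)
s=bot.read_state();print(r,s["clock"],s["position"],s["force"],s["torque"],s["opening"])
im=vision.grab_frame("wrist"); cv2.imwrite("pics/f1.png",im)
a=vision.grab_frame("scene");cv2.imwrite("pics/f2.png",cv2.resize(a[210:370,290:450],None,fx=3.7,fy=3.7,interpolation=cv2.INTER_CUBIC))
E
```

```text
11.0583 [0.653089   0.09906724 0.18571124] [ 0.16673964  0.01146239 -2.57910883]
True 11.9583 [0.65271037 0.09897144 0.16073521] [-1.84306125 -1.45637741  6.22094845] [-0.10931124  0.15991025 -0.00743852] 0.011407590158691987
```

View pics/f2.png

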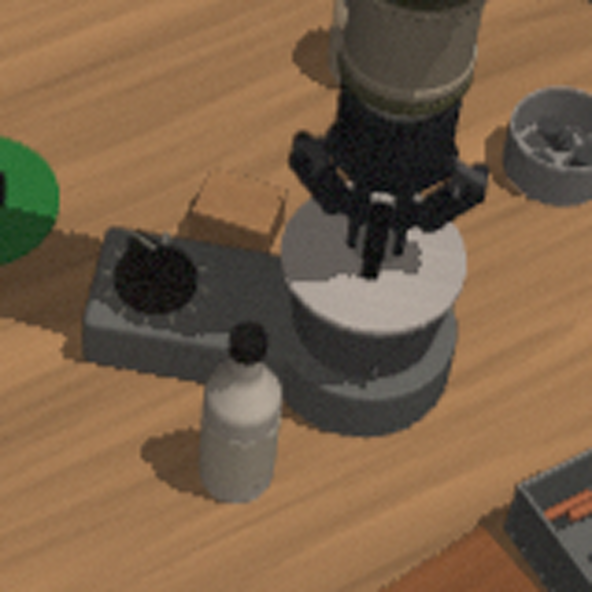

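Contact came at TCP z 0.1607 against an expected 0.160, so the cover is seated. Release, retreat and check.

```bash
python3 - <<'E'
from h import *
bot.command_gripper(0.05)
s=bot.read_state();print(s["clock"],s["force"],s["opening"])
bot.line_to([.6528,.0990,.26],v=.15)
# go to dial hover, look
yaw=-.6965; th=np.pi/3
q=quat(yaw+th-np.pi/2)
bot.move_to([.5565,-.0160,.22],q)
s=bot.read_state();print(s["clock"],s["position"],s["joint_pos"],s["force"])
m=vision.camera_model("wrist"); im=vision.grab_frame("wrist"); cv2.imwrite("pics/g1.png",im); np.save("g1.npy",m,allow_pickle=True)
o=im.copy()
def pt(X,c): cv2.circle(o,tuple(int(round(x)) for x in proj("wrist",X,m)),1,c,-1)
d=np.array([.5565,-.0160])
for t in np.linspace(0,6.28,80):
    pt([*(d+.03*np.array([np.cos(t),np.sin(t)])),.061],(255,255,0))
    pt([.6528+.063*np.cos(t),.099+.063*np.sin(t),.130],(0,255,0))
a=yaw+th
for x in(-.023,.023):
  for y in (-.006,.006): pt([d[0]+x*np.cos(a)-y*np.sin(a),d[1]+x*np.sin(a)+y*np.cos(a),.093],(0,0,255))
for k in range(11):
    b=yaw+np.pi+k*np.pi/6; pt([*(d+.036*np.array([np.cos(b),np.sin(b)])),.055],(0,128,255))
cv2.imwrite("pics/g2.png",o)
cv2.imwrite("pics/g_top.png",vision.grab_frame("top"))
E
```

```text
12.5083 [ 0.58720965 -0.48184056  0.01587484] 0.05030822263870688
14.75 [ 0.55667136 -0.01557089  0.21970689] [ 0.07349853  0.45238758 -0.20515359  2.01460342  0.14026117  0.68802214
 -1.43829382] [ 0.0834088   0.58477667 -0.28405915]
```

View pics/g2.png

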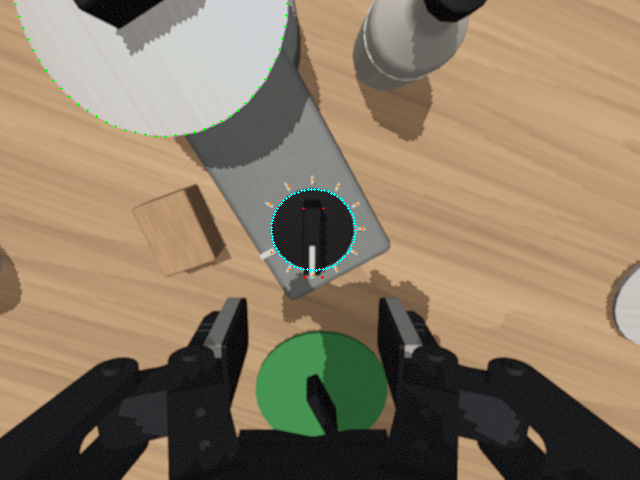

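```bash
python3 - <<'E'
from h import *
yaw=-.6965; d=[.5565,-.0160]; th=np.pi/3
q=quat(yaw+th-np.pi/2)
bot.line_to([*d,.12],v=.15)
r=bot.line_to([*d,.090],v=.06,force_limit=8)
s=bot.read_state();print(r,s["clock"],s["position"],s["force"])
bot.command_gripper(0.0,force=40)
s=bot.read_state();print(s["clock"],s["position"],s["force"],s["torque"],s["opening"])
for k in range(1,3):
    th-=0.1
    bot.line_to([*d,.090],rot=quat(yaw+th-np.pi/2))
    s=bot.read_state();print(round(th,2),s["clock"],s["position"],s["force"],s["torque"][2])
E
```

```text
False 16.3167 [ 0.55643132 -0.01593631  0.08975895] [0.24437617 0.09920384 0.66061743]
16.7417 [ 0.55639782 -0.01523948  0.09043037] [-1.86882701  3.19231409  5.13020255] [ 0.66898111  0.47729097 -0.10435818] 0.011465933522345135
0.95 16.9917 [ 0.55635071 -0.01522617  0.09043813] [-2.09883728  4.13317806  6.30342044] -0.032738689350890186
0.85 17.2417 [ 0.55635831 -0.01517993  0.09043576] [-2.83415937  3.71088281  5.96963283] 0.05434387164766989
```

```bash
python3 - <<'E'
from h import *
yaw=-.6965; d=[.5564,-.0150]; th=np.pi/3-.2
while th>-.3:
    th-=0.08
    bot.line_to([*d,.0905],rot=quat(yaw+th-np.pi/2))
    s=bot.read_state(); a=R.from_quat(s["tcp_rot"]).as_matrix()[:,2]
    act=(np.arctan2(a[1],a[0])+np.pi/2-yaw+np.pi)%(2*np.pi)-np.pi
    print(round(th,3),round(act,3),round(s["clock"],2),s["position"].round(4),s["force"].round(1),s["torque"].round(2),round(s["joint_pos"][6],2))
    if abs(s["torque"][2])>.6 and th<.15: break
E
```

```text
0.767 0.769 17.49 [ 0.5563 -0.0151  0.0905] [-0.8  1.1 -0.4] [ 0.04  0.07 -0.07] -1.68
0.687 0.69 17.74 [ 0.5563 -0.015   0.0905] [-0.3  1.1 -0.2] [ 0.06  0.13 -0.12] -1.73
0.607 0.611 17.99 [ 0.5563 -0.015   0.0905] [-1.2  0.8  0.5] [ 0.01  0.14 -0.22] -1.78
0.527 0.531 18.24 [ 0.5563 -0.015   0.0905] [-1.1  1.7  0.3] [ 0.08  0.2  -0.13] -1.83
0.447 0.452 18.49 [ 0.5563 -0.0149  0.0905] [-0.7  1.4 -0.3] [0.2  0.22 0.04] -1.88
0.367 0.371 18.74 [ 0.5563 -0.0149  0.0905] [-1.3  1.2  0.1] [ 0.21  0.27 -0.04] -1.93
0.287 0.291 18.99 [ 0.5563 -0.0149  0.0905] [-1.2  1.5 -0. ] [ 0.35  0.28 -0.07] -1.98
0.207 0.211 19.24 [ 0.5564 -0.0148  0.0905] [-1.7  2.6  0.5] [ 0.42  0.26 -0.07] -2.02
0.127 0.131 19.49 [ 0.5564 -0.0148  0.0905] [-0.8  3.1  0.6] [ 0.53  0.27 -0.13] -2.07
0.047 0.051 19.74 [ 0.5564 -0.0148  0.0905] [-1.4  4.2 -0.1] [ 0.62  0.22 -0.27] -2.12
-0.033 -0.026 19.99 [ 0.5563 -0.0148  0.0905] [-1.5  2.4 -0.3] [0.75 0.4  0.83] -2.17
```

The stop was felt at about 0 (torque jumps to 0.83 N·m). Now back to 2.094.

```bash
python3 - <<'E'
from h import *
yaw=-.6965; d=[.5563,-.0149]
for i,th in enumerate(np.linspace(0,2*np.pi/3,25)):
    bot.line_to([*d,.0905],rot=quat(yaw+th-np.pi/2))
    s=bot.read_state()
    print(round(th,3),s["force"].round(1),s["torque"].round(2),end=";" if i%2 else "\n")
print(s["clock"],s["joint_pos"].round(2),s["opening"])
bot.wait(.3)
s=bot.read_state();print(s["torque"],s["force"])
E
```

```text
0.0 [-0.3  4.7 -0.2] [0.83 0.19 0.01]
0.087 [-0.5  4.7 -1.1] [0.96 0.27 0.01];0.175 [-0.3  4.2 -1.4] [0.86 0.28 0.02]
0.262 [-1.   6.2 -1.3] [0.87 0.24 0.1 ];0.349 [-0.8  3.2 -0.6] [0.81 0.3  0.08]
0.436 [-0.8  3.5  0.5] [0.77 0.25 0.1 ];0.524 [-0.9  4.1 -0.6] [0.71 0.29 0.04]
0.611 [-1.1  3.7 -0.2] [0.64 0.22 0.01];0.698 [-0.9  3.2  0.8] [ 0.51  0.14 -0.01]
0.785 [-0.7  2.1 -0.4] [0.39 0.23 0.09];0.873 [-0.7  0.7 -1. ] [0.24 0.2  0.07]
0.96 [-0.7 -0.6 -1.6] [0.08 0.14 0.28];1.047 [ 0.3 -0.7 -0.1] [-0.06 -0.01  0.02]
1.134 [ 0.3 -0.7 -2. ] [-0.25 -0.09 -0.07];1.222 [ 0.4 -1.  -1.4] [-0.42 -0.12  0.02]
1.309 [ 1.8 -2.3 -1.5] [-0.59 -0.25  0.01];1.396 [ 2.1 -2.6 -2. ] [-0.76 -0.37  0.16]
1.484 [ 1.9 -4.3 -2.6] [-0.92 -0.54  0.1 ];1.571 [ 2.1 -4.7 -3.1] [-1.05 -0.63  0.07]
1.658 [ 2.7 -4.9 -3.1] [-1.14 -0.73 -0.06];1.745 [ 2.6 -4.6 -2. ] [-1.16 -0.77 -0.01]
1.833 [ 3.9 -4.9 -3.6] [-1.2  -0.84  0.09];1.92 [ 4.3 -5.5 -2.6] [-1.21 -0.86  0.16]
2.007 [ 3.9 -5.6 -3.2] [-1.16 -0.94  0.11];2.094 [ 4.2 -5.2 -3.4] [-1.18 -0.98  0.07]
26.2417 [ 0.21  0.67 -0.41  2.09  0.57  0.48 -0.82] 0.011271960110982882
[-1.12842571 -0.92814863  0.11457895] [ 4.7716955  -5.22827626 -4.12142495]
```

```bash
python3 - <<'E'
from h import *
yaw=-.6965; d=[.5563,-.0149]
bot.command_gripper(0.05)
bot.line_to([*d,.24],v=.15)
m=vision.camera_model("wrist"); im=vision.grab_frame("wrist")
o=im.copy()
def pt(X,c): cv2.circle(o,tuple(int(round(x)) for x in proj("wrist",X,m)),1,c,-1)
for k in range(11):
    b=yaw+np.pi+k*np.pi/6; pt([d[0]+.036*np.cos(b),d[1]+.036*np.sin(b),.055],(0,0,255) if k==4 else (0,255,0))
a=yaw+2*np.pi/3
for x in(-.023,.023):
  for y in (-.006,.006): pt([d[0]+x*np.cos(a)-y*np.sin(a),d[1]+x*np.sin(a)+y*np.cos(a),.093],(0,0,255))
cv2.imwrite("pics/h1.png",o)
# away for a clear top view
bot.move_to([.45,-.30,.30],quat(0))
s=bot.read_state();print(s["clock"],s["force"])
t=vision.grab_frame("top");cv2.imwrite("pics/h_top.png",t)
sc=vision.grab_frame("scene");cv2.imwrite("pics/h_scene.png",sc)
t2=t.copy()
for k in np.linspace(0,6.28,60): cv2.circle(t2,tuple(int(round(x)) for x in proj("top",[.6528+.063*np.cos(k),.099+.063*np.sin(k),.130])),0,(0,255,0),-1)
o=np.hstack([cv2.resize(t2[110:240,230:360],(400,400),interpolation=cv2.INTER_CUBIC),cv2.resize(sc[220:350,290:420],(400,400),interpolation=cv2.INTER_CUBIC)])
cv2.imwrite("pics/h2.png",o)
E
```

```text
29.3833 [1.23180868 0.43199395 0.45789342]
```

View pics/h1.png

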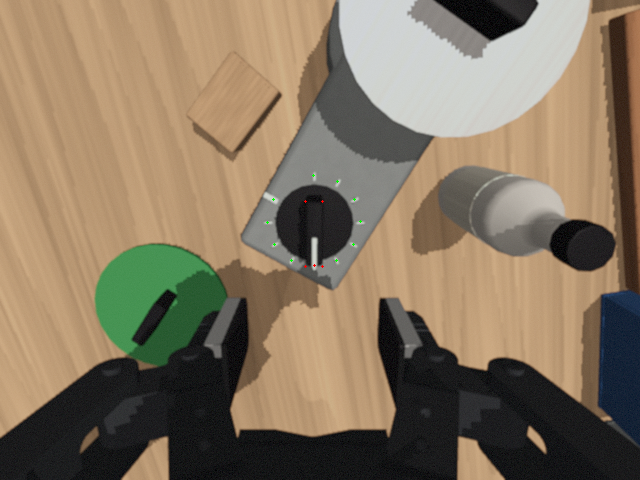

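View pics/h2.png

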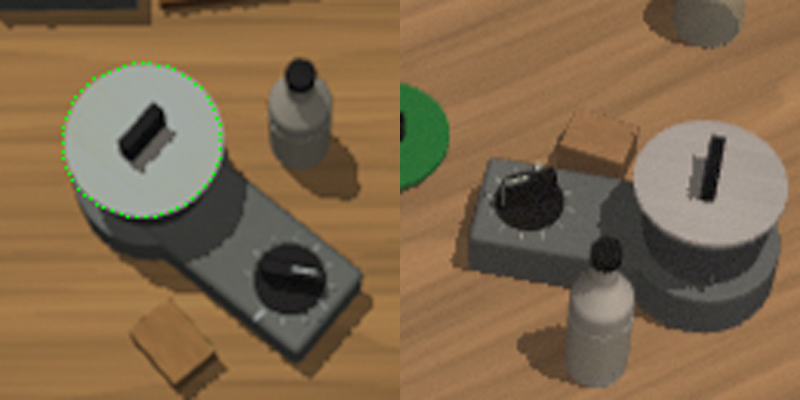

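View pics/h_top.png

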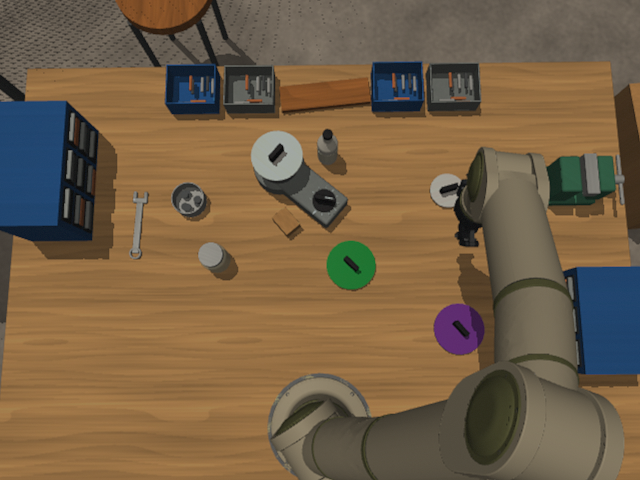

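The pointer sits exactly on the fourth short tick counter-clockwise from the long tick, at (314,265) in h1. The cover matches the predicted seated flange circle and looks level in the scene view. The bystanders are where they were.

```bash
python3 -c "
from h import *
print(job.finish_job(), bot.read_state()['clock'])"
```

```text
the job is handed in; nothing more can be done
the job is handed in; nothing more can be done
```

The tumbler is ready: the cover is seated on the bowl, the dial is at four clicks from its clockwise stop, and the job was handed in with the robot's clock at about 29 s.

- **Cover:** I picked the large cover, whose flange measured 126 mm. I lowered it onto the bowl and felt contact at TCP height 160.7 mm, against an expected 160. I released it there without dropping it. The last top picture shows it on the predicted seated circle, and it looks level in the scene picture.
- **Dial:** I turned it clockwise from two clicks until the stop pushed back with about 0.8 N·m at angle 0. I then turned it back to 2.094 rad (120°) and let go. In the last wrist picture the pointer rests on the fourth short tick.
- **Bystanders:** I saw nothing displaced in the last top picture. The arm hid the screwdriver there, but it never worked close to it.
- **Disagreements:** The two cameras differed by about 2 mm on where the bowl and dial are. I used positions between the two estimates, nearer the wrist camera's. While gripping the dial I corrected its centre by about 1 mm because of a sideways force. Wrist forces stayed below about 10 N in all the readings I took.

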